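# Park the air-bearing sample carriage at the index pointer

### The arm

A 6-joint arm with a two-finger parallel gripper is mounted at the origin on the work surface. World frame = base frame: x ahead of the robot, y to its left, z up, the work surface at z = 0. Lengths are in m, angles in rad, forces in N, time in s.
With the tool pointing down it reaches from about 0.375 to 0.925 m from the base axis. Payload 5.7 kg.
Tool frame: the origin (TCP) lies between the finger pads; the fingertips stand 11 mm ahead of it and the grasp point (between the pads) lies 8 mm behind it; z points along the fingers, y is the line along which they close (so a half turn about z gives the same grasp; the last joint's range is limited). The gripper opens to 88 mm and grips with 3 to 60 N. Pads are 20 mm wide; open, the fingers measure 115 mm over their backs; the gripper's body (75 mm by 178 mm) begins 61 mm behind the grasp point.
Start: joints at [1.025, 0.359, 1.51, -0, 1.272, -0.115], TCP at [0.251, 0.545, 0.234] pointing down, gripper open.
Joint ranges: [-2.97, 2.97], [-1.01, 2.36], [0.21, 2.38], [-0.96, 4.11], [0.2, 2.71], [-2.98, 2.98]. Speed limits (rad/s): [2.39, 2.39, 3.14, 3.14, 3.14, 3.14].

### API

Orientations are given as a unit quaternion [w, x, y, z].
In Python, from cell import robot gives the robot as it stands. The module is installed in compiled form; this text tells all that it offers.
- The arm moves only by the tool carry_out, never from a script. Its argument "motion" is a list that holds one entry, the list of rows, each a list of 5 numbers: the closure, from -1 (fully open) to 1 (shut), then the shift along the tool's x, y, z as a fraction of full scale, then the turn about the tool's z as a fraction of full scale. A call has 1 to 12 rows; each row is the pose to reach, as a shift and turn from the pose commanded when the call began, along the tool's axes at that moment; what a row does not reach only later rows make up. Full scale, the value 1, is 100 mm for a shift and 30 degrees for a turn. A row lasts 1/10 s, in which the tool goes at most 50 mm and 8.59 degrees, less where a joint would pass 70% of its speed; a pose out of reach is approached as far as the arm can. A call with a number of a shift or a turn outside -1 to 1 is refused whole. A call with a gripper value outside its range is refused whole. The fingers move at their own pace and stop on an object; "force" is the grip in N (left out, the last holds). Time passes only in rows, so rows that repeat a pose let the fingers close. It gives the time, the measured TCP pose, the force, the opening and the grip force at its end, in the units of the state.
- robot.observe(): the state, without advancing time (a new reading comes with each control period).
- robot.get_image(name): name is "scene" or "top" or "wrist"; returns (picture, depth): 420x560x3 uint8, blue, green, red; 420x560 float32, m along the optical axis (not along the pixel's ray), 0 where there is no reading.
- robot.camera_model(name): a dict with "fov_y" (degrees; the focal length in pixels is half the picture's height over the tangent of half this angle, whatever the lens; pixels are square), "cx", "cy" (the principal point, pixels), "rvec" (rotation vector, rad) and "tvec" (3), from world to camera coordinates, as OpenCV has them. Camera axes: x right, y down, z forward; pixel columns grow to the right and rows downward; lengths in m; the calibration is good to about 2 mm. A picture is of the moment at which its call begins: read the wrist's pose just before it. camera_model takes no time and is no camera call; for the wrist camera it gives the pose at the moment of the call.
- robot.close_job(): hands the job in; it is judged then, once.
The state is a dict: "t": time; "joint_positions": joint angles; "qd": joint speeds; "tau": joint torques, N m; "ee_pos": TCP position; "eef_rot": TCP orientation; "force": force on the tool from outside, world axes, zero at the start; "moment": the same for the moment, N m; "width": finger opening in m; "grasp_force": force on a finger pad.
Only numpy, scipy, OpenCV 4.12 (cv2) and the standard library are available. Lean on these libraries where they do the work, as an engineer would, in place of code of your own. Each camera call takes 0.05 s, during which the arm holds its last target. There are 200 camera calls.

### The job

Send the loaded sample carriage along its air-bearing guide to the clamped index pointer: it floats almost without friction and keeps gliding once it moves, so push it gently on its sprung end bumpers, brake it by hand, and bring it to rest with its own pointer facing the index pointer to within a centimetre. Never let it run into an end stop, press a bumper fully home, or grip or press the carriage hard, do not touch its cover or sample plate, and leave the bottle, the beaker and the tip box where they are. Then take the hand clear away, leave the carriage standing there still and untouched for at least 5 seconds, and finish.

Things in the scene. Friction and masses are not known exactly. Their poses are not given: they have to be found in the camera images.
- base: Air-bearing slide, bolted down: granite plate 220 x 780 x 20 mm across in front of the robot with a steel guide bar, 60 mm wide, top 55 mm above the bench, between two aluminium end blocks (100 mm wide, 40 mm long, top 95 mm high). Origin: at bench level under the bar's middle; y runs along the bar (robot's left at yaw 0, yaw under 0.15 rad), x across it, away from the robot.
- carriage: Aluminium saddle 110 mm wide, 150 mm long, top 95 mm high, gliding on the bar along the base's y only. Origin: at bench level under its middle; axes as the base's. At rest at the start, on the -y side of the index by 170 to 300 mm. Total mass nominally 3.8 kg, unknown to 40 per cent. Drag nominally 0.2 N per m/s (speed falls by a factor e in 18 s) plus 0.0015 N dry friction.
- bumper_a (a point): Centre of the outer face of the sprung bumper on the carriage's -y end: steel block with black rubber face, 100 mm wide (x), 26 mm high (64 to 90 mm above the bench), that telescopes into the carriage. Free, its face is 108 mm from the carriage's middle. At the start the stop behind it is 67 to 127 mm away: shut fingers fit between, fingertips 64 mm above the bench, over the bar.
- bumper_b (a point): The same on the carriage's +y end, the leading end on the way to the index (face 108 mm from the middle).
- buffer_a (a joint): How far bumper a is pressed in (m): 0 free, 0.025 fully home against the carriage. Its coil spring of 80 N/m, with little damping (3 N s/m) and no preload, throws the carriage back off anything that stands still.
- buffer_b (a joint): The same for bumper b (80 N/m, 0 to 0.025 m).
- stop_a (a point): End stop on the -y end: face centre of the 8 mm rubber buffer (22 mm diameter) on the end block, at y = -335 mm of the base, 76 mm above the bench. Bumper a meets it when the carriage stands at y = -227 mm.
- stop_b (a point): End stop on the +y end, at y = +335 mm of the base; bumper b meets it when the carriage stands at y = +227 mm. With the carriage at the index, bumper b is 87 to 157 mm from it.
- holder: The load fixed on the carriage, same origin and axes: grey cover (top plate 124 x 150 mm, upper face 100 mm above the bench, skirts down both long sides) and a clear 24-well sample plate 86 x 128 mm, top 116 mm above the bench. A dark cone, the carriage's pointer, stands out of its +x side at y = 0, tip 88 mm out from the middle, 75 mm high. Not to be touched.
- index: Index pointer, the mark: steel clamp block 36 x 36 mm, top 94 mm high, with black knob, fixed on a thin scale bar 122.5 mm to the +x side of the guide bar. Its dark cone points to -x, 75 mm high, almost meeting the carriage's cone when they face. Origin: at bench level under the block, at the cone's y; axes as the base's. The carriage is on the mark when both have equal y in the base frame.
- reagent_bottle: Bystander: amber bottle, 64 mm diameter, 120 mm tall; origin at its underside. Leave alone.
- beaker: Bystander: glass beaker, 70 mm diameter, 90 mm tall; origin at its underside. Leave alone.
- tip_box: Bystander: blue pipette-tip box with white lid, 82 x 122 x 75 mm; origin at its underside. Leave alone.

How it is judged:
On the way:
1. the carriage stands still at the index pointer, within 12 mm, untouched and with the hand clear of it, for 4.5 s (y of carriage in the frame of index between -0.012 and 0.012 m and linear speed of carriage below 0.005 m/s and contact force between anything else and carriage below 0.1 N and distance between the grasp point and carriage above 0.155 m), for 4.5 s.
At the end, for the whole second after the job is handed in: The carriage stands within 12 mm of the index pointer along the guide, slower than 5 mm/s, touched by nothing, after having stood so for 4.5 s with the hand a centimetre or more clear of it (y of carriage in the frame of index between -0.012 and 0.012 m and linear speed of carriage below 0.005 m/s).
It fails at once if the carriage runs into an end stop (a bumper comes within 3 mm of it) (y of carriage in the frame of base above 0.224 m or y of carriage in the frame of base below -0.224 m).
It fails at once if a bumper is pressed fully home (24 of its 25 mm) (value of joint any of buffer_a, buffer_b above 0.024 m).
It fails at once if the carriage is hit, gripped or pressed hard (over 5 N) (contact force between any of the fingers, the arm and carriage above 5 N).
It fails at once if cover or sample plate touched (contact force between any of the arm, the fingers and holder above 1 N).
It fails at once if the reagent bottle, beaker or tip box is moved (distance of any of reagent_bottle, beaker, tip_box from where it was at the start of the episode above 0.015 m).
It also fails if it takes over 51 s, if anything falls off the work surface, if the arm or the gripper's body presses on something with over 40 N, if the wrist force passes 120 N, or if a joint passes its speed limit or range.

## Working session

There is one attempt and no reset: what is moved stays moved. The work goes in short steps, Python scripts to look and compute and a tool call to move; the robot and the scene stay as the last step left them, time stands still between calls to the robot, and variables do not carry over. Pictures are saved under pics/ and viewed, at most 10 in all, crops included, and the job is handed in when it is done.

Besides the shell and the picture viewer there is one more tool, called as name(argument=value, ...), one argument or row to a line, values as JSON. carry_out: Moves the arm, as the interface text tells. Shift numbers are shares of 100 mm and turn numbers shares of 30 degrees, none past 1 either way. Its arguments: {"type":"object","properties":{"motion":{"type":"array","items":{"type":"array","items":{"type":"array","items":{"type":"number"}}}},"force":{"type":"number"}},"required":["motion"]}

```bash
mkdir -p pics
cat > h.py <<'E'
import numpy as np, cv2
from cell import robot
def cam(n):
    m=robot.camera_model(n); R=cv2.Rodrigues(np.array(m["rvec"],float))[0]
    return m,R,np.array(m["tvec"],float).ravel()
def cloud(n):
    m,R,t=cam(n); im,d=robot.get_image(n)
    f=im.shape[0]/2/np.tan(np.radians(m["fov_y"])/2)
    v,u=np.indices(d.shape)
    P=np.stack([(u-m["cx"])/f*d,(v-m["cy"])/f*d,d],-1)
    W=(P-t)@R; W[d<=0]=np.nan
    return im,W
E
python3 - <<'E'
from h import *
s=robot.observe(); print(s["t"],s["ee_pos"],s["eef_rot"])
for n in("top","scene"):
    im,W=cloud(n); cv2.imwrite(f"pics/{n}0.png",im); np.save(f"{n}0.npy",W); print(robot.camera_model(n))
E
```

```text
0.0 [0.25019877 0.54462767 0.23281296] [-2.95150199e-04  2.13735217e-01  9.76891218e-01 -8.47442932e-04]
{'fov_y': 56.535104417500406, 'cx': 282.8965699577466, 'cy': 206.76569724788524, 'rvec': array([ 2.16519793, -2.2093883 ,  0.03037447]), 'tvec': array([0.12224857, 0.55897468, 1.09737702])}
{'fov_y': 56.34487953652273, 'cx': 276.67997368899734, 'cy': 208.76223390774723, 'rvec': array([ 2.24266033,  1.16329489, -0.4227661 ]), 'tvec': array([-0.38986725, -0.25629553,  1.28786835])}
```

View pics/top0.png

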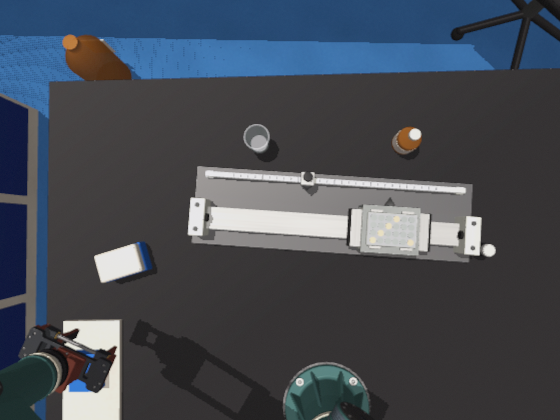

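View pics/scene0.png

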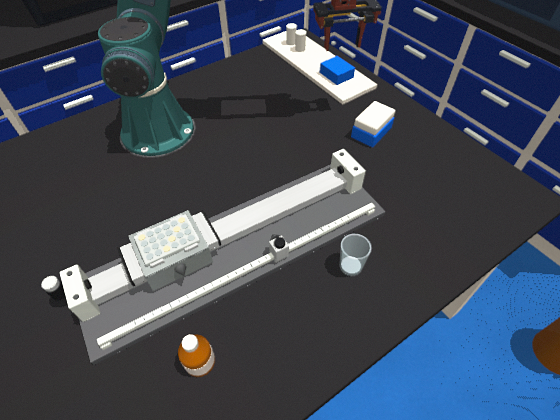

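The top view shows the carriage at about (392,230), the index block at (308,178), and the end blocks at (197,217) on the +y side and (473,236) on the -y side. The beaker, bottle and tip box are clear of the bar. Next I measure these.

Run:
```python
from h import *
W=np.load("top0.npy")
def reg(u0,u1,v0,v1,z0,z1):
    P=W[v0:v1,u0:u1].reshape(-1,3); P=P[(P[:,2]>z0)&(P[:,2]<z1)]
    r=cv2.minAreaRect((P[:,:2]*1000).astype(np.float32)); 
    return P.mean(0).round(4),len(P),np.round(r[0],1),np.round(r[1],1),round(r[2],1),np.round([P.min(0),P.max(0)],4).tolist()
B=reg(180,212,190,245,.085,.105);A=reg(460,485,210,262,.085,.105)
print("B",B);print("A",A)
print("idx",reg(298,318,165,190,.08,.12)); print("cover",reg(350,432,195,265,.093,.106))
print("plate",reg(350,432,195,265,.108,.125));print("car",reg(340,440,195,265,.08,.125))
b,a=B[2]/1000,A[2]/1000; ey=(b-a)/np.linalg.norm(b-a); print("ey",ey,"mid",(a+b)/2,np.linalg.norm(b-a),"yaw",np.arctan2(-ey[0],ey[1]))
np.save("base.npy",[(a+b)/2,ey])
# profile along bar
ex=np.array([ey[1],-ey[0]]); Q=W[...,:2]-(a+b)/2; Y=Q@ey; X=Q@ex
im=cv2.imread("pics/top0.png")
m0=(abs(X)<.04)
for y in np.arange(-.38,.39,.008):
    m=m0&(abs(Y-y)<.004); print(round(y,3),np.nanmedian(W[...,2][m]).round(4),im[m].mean().round(0),end=" | ")
mi=(X>.09)&(X<.155)&(W[...,2]>.085); print("\nidx base",X[mi].mean(),Y[mi].mean(),Y[mi].min(),Y[mi].max())
```

```text
B (array([0.5378, 0.3387, 0.096 ]), 604, array([537.6, 336.6]), array([48.5, 99.7]), 84.8, [[0.4872, 0.3123, 0.0853], [0.5886, 0.3648, 0.1036]])
A (array([ 0.4721, -0.3801,  0.0958]), 700, array([ 473.5, -385.5]), array([62.5, 99.4]), 88.7, [[0.4232, -0.4162, 0.085], [0.5236, -0.3543, 0.1036]])
idx (array([0.6306, 0.0444, 0.0881]), 173, array([629. ,  44.9]), array([35. , 44.1]), 88.5, [[0.6069, 0.0272, 0.0801], [0.651, 0.0625, 0.0997]])
cover (array([ 0.4929, -0.162 ,  0.1009]), 1081, array([ 492.6, -168.7]), array([211.1, 124.2]), 85.1, [[0.4248, -0.2761, 0.093], [0.5603, -0.065, 0.1059]])
plate (array([ 0.4929, -0.1667,  0.1162]), 1780, array([ 492.9, -164.8]), array([133.6, 100. ]), 84.6, [[0.4386, -0.2328, 0.108], [0.5462, -0.0969, 0.1221]])
car (array([ 0.4936, -0.1638,  0.1057]), 3739, array([ 502.1, -168.5]), array([216.4, 142.6]), 84.9, [[0.4248, -0.2769, 0.0804], [0.573, -0.0559, 0.1221]])
ey [0.08842118 0.99608318] mid [ 0.50555 -0.02445] 0.7249394595412778 yaw -0.08853680117098146
-0.38 0.0964 213.0 | -0.372 0.0968 228.0 | -0.364 0.097 208.0 | -0.356 0.0978 206.0 | -0.348
[... 1348 characters left out ...]
58 205.0 | 0.164 0.0561 205.0 | 0.172 0.0557 207.0 | 0.18 0.0558 204.0 | 0.188 0.0556 204.0 | 0.196 0.0557 205.0 | 0.204 0.056 205.0 | 0.212 0.0563 206.0 | 0.22 0.0564 207.0 | 0.228 0.0556 205.0 | 0.236 0.056 206.0 | 0.244 0.0566 206.0 | 0.252 0.0559 207.0 | 0.26 0.0557 209.0 | 0.268 0.0561 209.0 | 0.276 0.0559 207.0 | 0.284 0.0561 207.0 | 0.292 0.0554 209.0 | 0.3 0.0557 209.0 | 0.308 0.0558 211.0 | 0.316 0.0556 209.0 | 0.324 0.0556 206.0 | 0.332 0.0559 187.0 | 0.34 0.0575 114.0 | 0.348 0.0842 154.0 | 0.356 0.0965 230.0 | 0.364 0.0975 202.0 | 0.372 0.0969 221.0 | 0.38 0.0967 227.0 | 0.388 0.0953 179.0 | 
idx base 0.12222918552699291 0.07980896755560764 0.06653665364176556 0.09725107398654044
```

Run:
```python
import cv2
a=cv2.imread("pics/top0.png")[150:270,180:500]
cv2.imwrite("pics/crop.png",cv2.resize(a,None,fx=2.5,fy=2.5,interpolation=cv2.INTER_CUBIC))
```

```text
(no output)
```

View pics/crop.png

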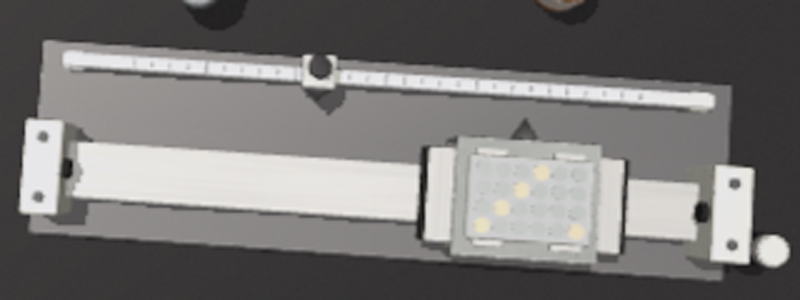

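The carriage sits about 228 mm from the index on the -y side. I'll bring the hand over, tool y aligned with the bar and fingers shut, to the gap behind bumper a.

carry_out(
  motion=[
    [[1, -0.35, -0.35, 0, -0.28], [1, -0.7, -0.7, 0, -0.56], [1, -1, -1, 0, -0.655]],
  ],
  force=5,
)

```text
t: 0.4
ee_pos: [0.2995, 0.4105, 0.233]
eef_rot: [-0.0, 0.041, 0.999, -0.001]
force: [1.1, -0.5, 0.3]
width: 0.0672
grasp_force: 0.0
```

carry_out(
  motion=[
    [[1, -0.35, -0.35, 0, 0], [1, -0.7, -0.7, 0, 0], [1, -1, -1, 0, 0]],
  ],
)

```text
t: 0.7
ee_pos: [0.3913, 0.3021, 0.2336]
eef_rot: [0.0, 0.044, 0.999, -0.0]
force: [1.0, -0.1, -0.0]
width: 0.0432
grasp_force: 0.0
```

carry_out(
  motion=[
    [[1, -0.35, -0.35, 0, 0], [1, -0.7, -0.7, 0, 0], [1, -1, -1, 0, 0]],
  ],
)

```text
t: 1.0
ee_pos: [0.4825, 0.1936, 0.2335]
eef_rot: [0.0, 0.044, 0.999, -0.0]
force: [1.6, 0.1, 0.1]
width: 0.0195
grasp_force: 0.0
```

carry_out(
  motion=[
    [[1, -0.2, -0.45, 0, 0], [1, -0.44, -1, 0.2, 0]],
  ],
)

```text
t: 1.2
ee_pos: [0.5147, 0.1025, 0.2191]
eef_rot: [0.002, 0.044, 0.999, 0.0]
force: [0.5, 0.2, -0.3]
width: 0.0038
grasp_force: 0.0
```

carry_out(
  motion=[
    [[1, 0, -0.5, 0, 0], [1, 0, -1, 0.1, 0]],
  ],
)

```text
t: 1.4
ee_pos: [0.5042, 0.0035, 0.2081]
eef_rot: [0.001, 0.044, 0.999, -0.0]
force: [0.5, -0.4, 0.4]
width: 0.0004
grasp_force: 0.0
```

```bash
cat >> h.py <<'E'
O,EY=np.load("base.npy"); EX=np.array([EY[1],-EY[0]])
def tcp():
    s=robot.observe(); q=np.array(s["ee_pos"]); w,x,y,z=s["eef_rot"]
    ty=np.array([2*(x*y-w*z),1-2*(x*x+z*z)])
    print("t",round(s["t"],2),"X %.4f Y %.4f z %.4f"%((q[:2]-O)@EX,(q[:2]-O)@EY,q[2]),"yawerr deg",np.degrees(np.arctan2(ty@EX,ty@EY)).round(2),"w",round(s["width"],4),"F",np.round(s["force"],2))
def car(n="top"):
    im,W=cloud(n); Y=(W[...,:2]-O)@EY; X=(W[...,:2]-O)@EX; z=W[...,2]
    return im,X,Y,z
E
python3 - <<'E'
from h import *
tcp()
E
```

```text
t 1.4 X -0.0038 Y 0.0277 z 0.2081 yawerr deg -0.05 w 0.0004 F [ 0.49 -0.44  0.41]
```

carry_out(
  motion=[
    [[1, -0.04, -0.5, 0, 0], [1, -0.04, -1, 0, 0]],
  ],
)

```text
t: 1.6
ee_pos: [0.4984, -0.0961, 0.2075]
eef_rot: [-0.0, 0.044, 0.999, 0.0]
force: [0.1, 1.2, 0.0]
width: 0.0002
grasp_force: 0.0
```

carry_out(
  motion=[
    [[1, 0, -0.5, 0, 0], [1, 0, -1, 0, 0]],
  ],
)

```text
t: 1.8
ee_pos: [0.4894, -0.1958, 0.2078]
eef_rot: [-0.0, 0.044, 0.999, 0.0]
force: [0.5, -0.3, 0.6]
width: 0.0004
grasp_force: 0.0
```

carry_out(
  motion=[
    [[1, 0, -0.5, 0, 0], [1, 0, -1, 0, 0]],
  ],
)

```text
t: 2.0
ee_pos: [0.4806, -0.2954, 0.2078]
eef_rot: [-0.0, 0.044, 0.999, 0.0]
force: [1.7, -0.7, -0.0]
width: 0.0011
grasp_force: 0.0
```

```bash
cat >> h.py <<'E'
# rectified view of plane z: 1 px = 0.5 mm, col = Y from -.40, row = X from +.17 down to -.10
def rect(im,n,z,s=.0005):
    m,R,t=cam(n); f=420/2/np.tan(np.radians(m["fov_y"])/2)
    K=np.array([[f,0,m["cx"]],[0,f,m["cy"]],[0,0,1]])
    c,r=np.meshgrid(np.arange(1600),np.arange(540)); Y=-.4+c*s; X=.17-r*s
    P=np.concatenate([O+X[...,None]*EX+Y[...,None]*EY,np.full(X.shape+(1,),z)],-1).reshape(-1,3)
    p=((P@R.T+t)@K.T); p=(p[:,:2]/p[:,2:]).reshape(X.shape+(2,)).astype(np.float32)
    return cv2.remap(im,p[...,0],p[...,1],cv2.INTER_CUBIC)
def where(n,im=None):
    "shift of the carriage (m) from the start, and score"
    if im is None: im=robot.get_image(n)[0]
    a=rect(cv2.imread(f"pics/{n}0.png"),n,.116); T=a[260:420,380:640] if 0 else a[254:426,int((Y0+.4-.066)/.0005):int((Y0+.4+.066)/.0005)]
    b=rect(im,n,.116); s=cv2.matchTemplate(b[254:426],T,cv2.TM_CCOEFF_NORMED)[0]
    i=int(s.argmax()); k=np.polyfit([-4,-2,0,2,4],s[i+np.array([-4,-2,0,2,4])],2) if 4<=i<len(s)-4 else [1,0,0]
    return (i-k[1]/2/k[0])*.0005-.4+.066-Y0, s[i]
Y0=-.147
E
python3 - <<'E'
from h import *
tcp()
im=cv2.imread("pics/top0.png")
def prof(z,X0,X1,Ya,Yb):
    g=cv2.cvtColor(rect(im,"top",z),cv2.COLOR_BGR2GRAY).astype(float)
    r0,r1=[int((.17-x)/.0005) for x in (X1,X0)]
    p=g[r0:r1].mean(0); d=np.gradient(cv2.GaussianBlur(p[None],(1,9),0)[0] if 0 else np.convolve(p,np.ones(5)/5,'same'))
    c0,c1=int((Ya+.4)/.0005),int((Yb+.4)/.0005); q=d[c0:c1]
    return [(round(Ya+int(i)*.0005,4),round(v,1)) for i in (q.argmax(),q.argmin()) for v in [q[i]]]
print("stopA block",prof(.095,.01,.045,-.36,-.325),"B",prof(.095,.01,.045,.325,.365))
print("idx block",prof(.094,.128,.138,.05,.11),prof(.094,.108,.116,.05,.11))
print("bumpA",prof(.09,-.045,-.035,-.28,-.23),prof(.09,-.045,-.03,-.07,-.02),"bumpB")
print("cover",prof(.1,-.058,-.047,-.24,-.2),prof(.1,-.058,-.047,-.10,-.05))
a=rect(im,"top",.075)[0:260,400:1200]; cv2.imwrite("pics/cones.png",a)
print(where("top",im),where("scene",cv2.imread("pics/scene0.png")))
E
```

```text
t 2.0 X -0.0009 Y -0.2721 z 0.2078 yawerr deg -0.02 w 0.0011 F [ 1.72 -0.68 -0.02]
stopA block [(-0.3255, np.float64(4.7)), (-0.3405, np.float64(-12.1))] B [(0.3455, np.float64(13.2)), (0.3285, np.float64(-4.3))]
idx block [(0.061, np.float64(11.8)), (0.097, np.float64(-11.7))] [(0.083, np.float64(6.8)), (0.0675, np.float64(-6.3))]
bumpA [(-0.2475, np.float64(19.2)), (-0.253, np.float64(-8.7))] [(-0.0345, np.float64(10.8)), (-0.043, np.float64(-22.9))] bumpB
cover [(-0.2205, np.float64(7.0)), (-0.225, np.float64(-1.5))] [(-0.066, np.float64(1.3)), (-0.07, np.float64(-6.3))]
(np.float64(-5.705851864176714e-05), np.float32(1.0)) (np.float64(3.1803942909802707e-06), np.float32(0.99999547))
```

View pics/cones.png

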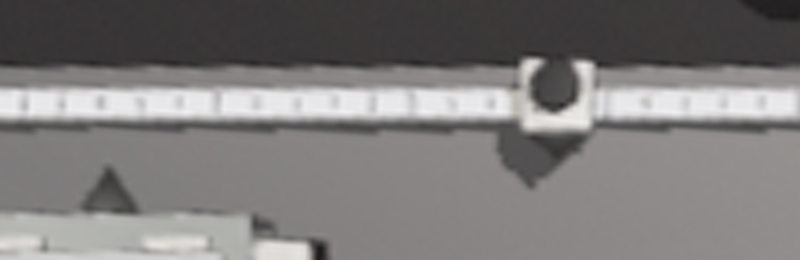

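The carriage cone is at column 109 (Y ≈ -0.1455) and the index block at columns 520-594 (Y ≈ 0.079). The shift needed is therefore about 0.2245 m. Now I lower the hand into the gap.

carry_out(
  motion=[
    [[1, 0, -0.22, 0.3, 0], [1, 0, -0.22, 0.6, 0], [1, 0, -0.22, 0.74, 0]],
  ],
)

```text
t: 2.3
ee_pos: [0.4776, -0.3155, 0.1312]
eef_rot: [-0.002, 0.045, 0.999, 0.001]
force: [-0.8, -0.2, -0.4]
width: 0.0002
grasp_force: 0.0
```

carry_out(
  motion=[
    [[1, 0, 0, 0.25, 0], [1, 0, 0, 0.5, 0], [1, 0, 0, 0.59, 0], [1, 0, 0, 0.59, 0]],
  ],
)

```text
t: 2.7
ee_pos: [0.4784, -0.3146, 0.0737]
eef_rot: [-0.001, 0.044, 0.999, 0.001]
force: [0.2, 0.0, 0.7]
width: 0.0003
grasp_force: 0.0
```

Run:
```python
from h import *
tcp(); print(where("top"),where("scene"))
```

```text
t 2.7 X -0.0014 Y -0.2914 z 0.0737 yawerr deg -0.04 w 0.0003 F [0.21 0.04 0.67]
(np.float64(-6.289421741345613e-05), np.float32(0.99818796)) (np.float64(0.0003052565847107003), np.float32(0.7741769))
```

carry_out(
  motion=[
    [[1, 0, 0.05, 0, 0], [1, 0, 0.1, 0, 0], [1, 0, 0.15, 0, 0], [1, 0, 0.175, 0, 0], [1, 0, 0.2, 0, 0], [1, 0, 0.225, 0, 0], [1, 0, 0.25, 0, 0], [1, 0, 0.275, 0, 0], [1, 0, 0.3, 0, 0], [1, 0, 0.325, 0, 0], [1, 0, 0.35, 0, 0], [1, 0, 0.375, 0, 0]],
  ],
)

```text
t: 4.0
ee_pos: [0.4828, -0.2779, 0.075]
eef_rot: [-0.0, 0.044, 0.999, -0.0]
force: [-0.3, 0.3, -0.9]
width: 0.0008
grasp_force: 0.2
```

carry_out(
  motion=[
    [[1, 0, 0.025, 0, 0], [1, 0, 0.05, 0, 0], [1, 0, 0.075, 0, 0], [1, 0, 0.1, 0, 0]],
  ],
)

```text
t: 4.4
ee_pos: [0.4836, -0.2678, 0.0751]
eef_rot: [-0.0, 0.044, 0.999, -0.0]
force: [-0.1, -0.2, 0.0]
width: 0.0008
grasp_force: 0.0
```

Run:
```python
from h import *
tcp(); print(where("top"),where("scene"));tcp(); print(where("top"),where("scene"));tcp()
```

```text
t 4.4 X -0.0003 Y -0.2444 z 0.0751 yawerr deg -0.04 w 0.0008 F [-0.13 -0.22  0.01]
(np.float64(0.03484276752310678), np.float32(0.4601103)) (np.float64(0.021629758368055252), np.float32(0.25435326))
t 4.5 X -0.0004 Y -0.2442 z 0.0750 yawerr deg -0.05 w 0.0004 F [-1.33  0.12 -0.51]
(np.float64(0.03512734700995479), np.float32(0.4972448)) (np.float64(0.02605706008276243), np.float32(0.26941264))
t 4.6 X -0.0003 Y -0.2446 z 0.0751 yawerr deg -0.05 w 0.001 F [0.19 0.77 0.01]
```

carry_out(
  motion=[
    [[1, 0, 0, -0.45, 0], [1, 0, 0, -0.9, 0]],
  ],
)

```text
t: 4.8
ee_pos: [0.4825, -0.2674, 0.1647]
eef_rot: [-0.002, 0.044, 0.999, 0.001]
force: [0.9, -1.2, -1.1]
width: 0.0003
grasp_force: 0.0
```

carry_out(
  motion=[
    [[1, 0, 0.45, -0.1, 0], [1, 0, 0.95, -0.1, 0]],
  ],
)

```text
t: 5.0
ee_pos: [0.4942, -0.1749, 0.1779]
eef_rot: [0.003, 0.046, 0.999, -0.001]
force: [-0.3, -0.4, -0.3]
width: 0.0007
grasp_force: 0.0
```

carry_out(
  motion=[
    [[1, 0, 0.5, 0, 0], [1, 0, 1, 0, 0]],
  ],
)

```text
t: 5.2
ee_pos: [0.5008, -0.0724, 0.1755]
eef_rot: [0.001, 0.044, 0.999, -0.0]
force: [0.1, 0.4, 0.5]
width: 0.0006
grasp_force: 0.0
```

carry_out(
  motion=[
    [[1, 0, 0.5, 0, 0], [1, 0, 1, 0, 0]],
  ],
)

```text
t: 5.4
ee_pos: [0.5095, 0.0276, 0.1753]
eef_rot: [0.0, 0.044, 0.999, -0.0]
force: [1.2, -0.4, 0.0]
width: 0.0002
grasp_force: 0.0
```

carry_out(
  motion=[
    [[1, 0, 0.5, 0, 0], [1, 0, 1, 0, 0]],
  ],
)

```text
t: 5.6
ee_pos: [0.5182, 0.1273, 0.1752]
eef_rot: [0.0, 0.044, 0.999, -0.0]
force: [0.8, -0.7, 0.5]
width: 0.0005
grasp_force: 0.0
```

Run:
```python
from h import *
tcp(); print(where("top"),where("scene"));tcp()
```

```text
t 5.6 X -0.0008 Y 0.1523 z 0.1752 yawerr deg -0.03 w 0.0005 F [ 0.83 -0.72  0.53]
(np.float64(0.06956110443220079), np.float32(0.9191718)) (np.float64(0.07095780008321464), np.float32(0.8676688))
t 5.7 X -0.0007 Y 0.1558 z 0.1753 yawerr deg -0.35 w 0.0004 F [ 0.24 -0.81  0.09]
```

carry_out(
  motion=[
    [[1, 0, 0.27, 0.4, 0], [1, 0, 0.27, 0.8, 0], [1, 0, 0.27, 1, 0], [1, 0, 0.27, 1, 0]],
  ],
)

```text
t: 6.1
ee_pos: [0.5181, 0.1513, 0.0723]
eef_rot: [-0.003, 0.044, 0.999, -0.001]
force: [-0.1, 0.1, -1.6]
width: 0.0005
grasp_force: 0.0
```

Run:
```python
from h import *
tcp()
for i in range(4):
    n=("top","scene")[i%2]; print(robot.observe()["t"],n,where(n))
tcp()
```

```text
t 6.1 X -0.0030 Y 0.1761 z 0.0723 yawerr deg -0.04 w 0.0005 F [-0.13  0.09 -1.56]
6.1 top (np.float64(0.08911693615290364), np.float32(0.87761843))
6.15 scene (np.float64(0.09018201598008516), np.float32(0.8304569))
6.2 top (np.float64(0.09309360024404265), np.float32(0.87734306))
6.25 scene (np.float64(0.09395304212534786), np.float32(0.83176124))
t 6.3 X 0.0007 Y 0.1771 z 0.0764 yawerr deg 0.0 w 0.0004 F [-0.42  0.11  1.33]
```

carry_out(
  motion=[
    [[1, 0, 0, 0.02, 0], [1, 0, 0, 0.02, 0], [1, 0, 0, 0.02, 0], [1, 0, 0, 0.02, 0], [1, 0, 0, 0.02, 0], [1, 0, 0, 0.02, 0], [1, 0, 0, 0.02, 0], [1, 0, 0, 0.02, 0], [1, 0, 0, 0.02, 0], [1, 0, 0, 0.02, 0], [1, 0, 0, 0.02, 0], [1, 0, 0, 0.02, 0]],
  ],
)

```text
t: 7.5
ee_pos: [0.5206, 0.1523, 0.073]
eef_rot: [-0.0, 0.044, 0.999, -0.0]
force: [0.1, -0.1, -0.6]
width: 0.0004
grasp_force: 0.0
```

Run:
```python
from h import *
tcp()
for i in range(4):
    n=("top","scene")[i%2]; print(robot.observe()["t"],n,where(n))
tcp()
```

```text
t 7.5 X -0.0006 Y 0.1774 z 0.0730 yawerr deg -0.04 w 0.0004 F [ 0.08 -0.11 -0.63]
7.5 top (np.float64(0.14015676040597688), np.float32(0.647209))
7.55 scene (np.float64(0.1402224734458479), np.float32(0.7090906))
7.6 top (np.float64(0.14352645224720958), np.float32(0.6285658))
7.65 scene (np.float64(0.14356596368626814), np.float32(0.69815534))
t 7.7 X -0.0006 Y 0.1774 z 0.0730 yawerr deg -0.04 w 0.0004 F [ 0.    0.75 -0.18]
```

carry_out(
  motion=[
    [[1, 0, 0, 0, 0], [1, 0, 0, 0, 0], [1, 0, 0, 0, 0], [1, 0, 0, 0, 0], [1, 0, 0, 0, 0], [1, 0, 0, 0, 0], [1, 0, 0, 0, 0]],
  ],
)

```text
t: 8.4
ee_pos: [0.5206, 0.1523, 0.073]
eef_rot: [-0.0, 0.044, 0.999, -0.0]
force: [-1.6, -0.1, 0.2]
width: 0.0003
grasp_force: 0.0
```

Run:
```python
from h import *
for i in range(4):
    n=("top","scene")[i%2]; t=robot.observe()["t"]; im,d=robot.get_image(n); cv2.imwrite(f"pics/m{i}.png",im); print(t,n,where(n,im))
tcp()
```

```text
8.4 top (np.float64(0.13466819951980555), np.float32(0.44679034))
8.45 scene (np.float64(0.16984937528963787), np.float32(0.6069937))
8.5 top (np.float64(0.1378172821328892), np.float32(0.4448037))
8.55 scene (np.float64(0.17304896674975592), np.float32(0.61469835))
t 8.6 X -0.0006 Y 0.1774 z 0.0730 yawerr deg -0.04 w 0.0008 F [ 0.83  0.55 -0.28]
```

View pics/m3.png

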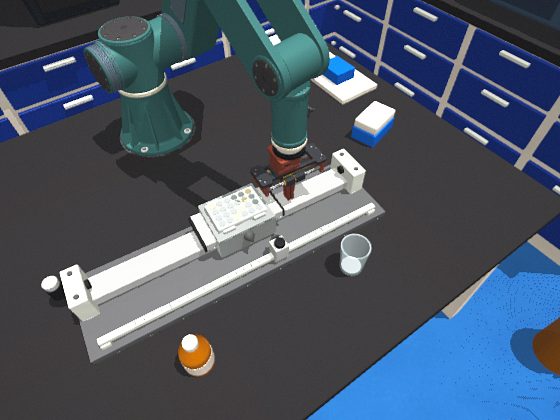

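The scene view shows the carriage approaching with the fingers just ahead of bumper b. Now I brake at about 0.43 of its speed.

carry_out(
  motion=[
    [[1, 0, 0, 0, 0], [1, 0, 0, 0, 0], [1, 0, 0.013, 0, 0], [1, 0, 0.026, 0, 0], [1, 0, 0.039, 0, 0], [1, 0, 0.052, 0, 0], [1, 0, 0.065, 0, 0], [1, 0, 0.078, 0, 0], [1, 0, 0.091, 0, 0], [1, 0, 0.104, 0, 0], [1, 0, 0.117, 0, 0], [1, 0, 0.13, 0, 0]],
  ],
)

```text
t: 9.8
ee_pos: [0.5218, 0.1653, 0.073]
eef_rot: [-0.0, 0.044, 0.999, -0.0]
force: [-0.6, -0.7, -0.2]
width: 0.0003
grasp_force: 0.0
```

carry_out(
  motion=[
    [[1, 0, 0.013, 0, 0], [1, 0, 0.026, 0, 0], [1, 0, 0.039, 0, 0], [1, 0, 0.052, 0, 0], [1, 0, 0.065, 0, 0], [1, 0, 0.078, 0, 0], [1, 0, 0.091, 0, 0], [1, 0, 0.104, 0, 0], [1, 0, 0.117, 0, 0], [1, 0, 0.13, 0, 0]],
  ],
)

```text
t: 10.8
ee_pos: [0.5229, 0.1783, 0.073]
eef_rot: [-0.0, 0.044, 0.999, -0.0]
force: [-0.1, -0.4, 0.3]
width: 0.0003
grasp_force: 0.0
```

Run:
```python
from h import *
tcp()
for i in range(4):
    n="scene"; t=robot.observe()["t"]; print(t,n,where(n))
tcp()
```

```text
t 10.8 X -0.0006 Y 0.2035 z 0.0730 yawerr deg -0.04 w 0.0003 F [-0.08 -0.42  0.25]
10.8 scene (np.float64(0.21436607420592677), np.float32(0.31312016))
10.85 scene (np.float64(0.21446491778649543), np.float32(0.30482438))
10.9 scene (np.float64(0.21453552676342794), np.float32(0.30819288))
10.95 scene (np.float64(0.21464696761530158), np.float32(0.30735436))
t 11.0 X -0.0006 Y 0.2034 z 0.0730 yawerr deg -0.04 w 0.0003 F [0.48 0.05 0.16]
```

carry_out(
  motion=[
    [[1, 0, 0.2, 0, 0], [1, 0, 0.3, -0.3, 0], [1, 0, 0.6, -0.7, 0], [1, 0, 1, -1, 0]],
  ],
)

```text
t: 11.4
ee_pos: [0.5319, 0.2776, 0.1749]
eef_rot: [0.0, 0.045, 0.999, -0.0]
force: [1.1, -0.8, 0.1]
width: 0.0006
grasp_force: 0.0
```

Run:
```python
from h import *
tcp()
for i in range(6):
    n=("top","scene")[i%2]; t=robot.observe()["t"]; im,d=robot.get_image(n); cv2.imwrite(f"pics/e{i}.png",im); print(t,n,where(n,im))
cv2.imwrite("pics/cones2.png",rect(im if 0 else cv2.imread("pics/e4.png"),"top",.075)[0:300,560:1300])
```

```text
t 11.4 X -0.0004 Y 0.3032 z 0.1749 yawerr deg 0.08 w 0.0006 F [ 1.05 -0.78  0.14]
11.4 top (np.float64(0.23193631572169635), np.float32(0.82862145))
11.45 scene (np.float64(0.22981962010097082), np.float32(0.81874263))
11.5 top (np.float64(0.23203034340070897), np.float32(0.8285224))
11.55 scene (np.float64(0.22984768022624766), np.float32(0.8165386))
11.6 top (np.float64(0.2320806175744087), np.float32(0.827784))
11.65 scene (np.float64(0.22990499716086912), np.float32(0.8168312))
```

View pics/cones2.png

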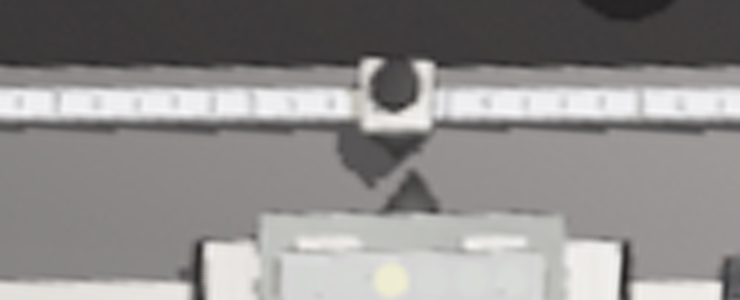

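The carriage cone is at column 413 and the index block centre at 397, so the carriage is about 8 mm past the mark and nearly at rest. I'll wait a little and measure more exactly.

carry_out(
  motion=[
    [[1, 0, 0.3, -0.2, 0], [1, 0, 0.5, -0.5, 0], [1, 0, 0.5, -0.5, 0], [1, 0, 0.5, -0.5, 0], [1, 0, 0.5, -0.5, 0], [1, 0, 0.5, -0.5, 0], [1, 0, 0.5, -0.5, 0], [1, 0, 0.5, -0.5, 0], [1, 0, 0.5, -0.5, 0], [1, 0, 0.5, -0.5, 0]],
  ],
)

```text
t: 12.7
ee_pos: [0.5361, 0.3275, 0.2229]
eef_rot: [-0.0, 0.044, 0.999, -0.0]
force: [0.3, 0.2, 0.3]
width: 0.0003
grasp_force: 0.0
```

Run:
```python
from h import *
tcp()
for n in ("top","scene"):
    t=robot.observe()["t"]; im,d=robot.get_image(n); cv2.imwrite(f"pics/f_{n}.png",im); print(t,n,where(n,im))
im=cv2.imread("pics/f_top.png")
def prof(z,X0,X1,Ya,Yb):
    g=cv2.cvtColor(rect(im,"top",z),cv2.COLOR_BGR2GRAY).astype(float)
    p=np.convolve(g[int((.17-X1)/.0005):int((.17-X0)/.0005)].mean(0),np.ones(5)/5,'same'); d=np.gradient(p)
    c0,c1=int((Ya+.4)/.0005),int((Yb+.4)/.0005); q=d[c0:c1]
    return [(round(Ya+int(i)*.0005,4),round(float(q[i]),1)) for i in (q.argmax(),q.argmin())]
print("idx",prof(.094,.128,.138,.05,.11))
print("cover",prof(.1,-.058,-.047,-.01,.03),prof(.1,-.058,-.047,.14,.18), prof(.1,.047,.058,-.01,.03),prof(.1,.047,.058,.14,.18))
print("bump",prof(.09,-.045,-.03,-.04,.01),prof(.09,-.045,-.03,.16,.21))
# cones in the scene camera, plane z=.075
a=rect(cv2.imread("pics/f_scene.png"),"scene",.075)[60:220,800:1160]
cv2.imwrite("pics/cones3.png",cv2.resize(a,None,fx=2.2,fy=2.2))
```

```text
t 12.7 X -0.0007 Y 0.3533 z 0.2229 yawerr deg -0.04 w 0.0003 F [0.33 0.2  0.33]
12.7 top (np.float64(0.23274949626941197), np.float32(0.83042175))
12.75 scene (np.float64(0.23050605426579548), np.float32(0.83637077))
idx [(0.061, 12.2), (0.097, -12.0)]
cover [(0.0115, 5.5), (0.0, -1.2)] [(0.167, 1.0), (0.1615, -7.4)] [(0.0125, 7.1), (0.008, -2.1)] [(0.167, 0.3), (0.162, -3.4)]
bump [(-0.0165, 23.4), (-0.0205, -6.7)] [(0.1935, 7.2), (0.189, -23.9)]
```

View pics/cones3.png

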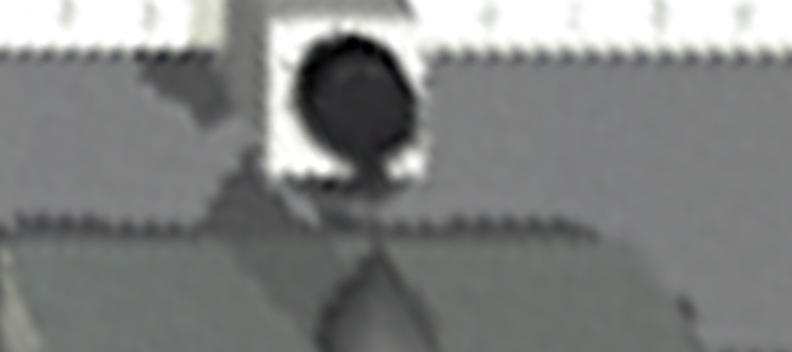

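The carriage is 6–8 mm past the mark and almost still. I'll let the standing time pass and check again.

carry_out(
  motion=[
    [[1, 0, 0, 0, 0], [1, 0, 0, 0, 0], [1, 0, 0, 0, 0], [1, 0, 0, 0, 0], [1, 0, 0, 0, 0], [1, 0, 0, 0, 0], [1, 0, 0, 0, 0], [1, 0, 0, 0, 0], [1, 0, 0, 0, 0], [1, 0, 0, 0, 0], [1, 0, 0, 0, 0], [1, 0, 0, 0, 0]],
  ],
)

```text
t: 14.0
ee_pos: [0.5361, 0.3276, 0.223]
eef_rot: [-0.0, 0.044, 0.999, -0.0]
force: [-0.2, 0.7, -0.2]
width: 0.0009
grasp_force: 0.0
```

carry_out(
  motion=[
    [[1, 0, 0, 0, 0], [1, 0, 0, 0, 0], [1, 0, 0, 0, 0], [1, 0, 0, 0, 0], [1, 0, 0, 0, 0], [1, 0, 0, 0, 0], [1, 0, 0, 0, 0], [1, 0, 0, 0, 0], [1, 0, 0, 0, 0], [1, 0, 0, 0, 0], [1, 0, 0, 0, 0], [1, 0, 0, 0, 0]],
  ],
)

```text
t: 15.2
ee_pos: [0.5361, 0.3276, 0.223]
eef_rot: [-0.0, 0.044, 0.999, -0.0]
force: [0.6, -0.6, 0.0]
width: 0.0005
grasp_force: 0.0
```

carry_out(
  motion=[
    [[1, 0, 0, 0, 0], [1, 0, 0, 0, 0], [1, 0, 0, 0, 0], [1, 0, 0, 0, 0], [1, 0, 0, 0, 0], [1, 0, 0, 0, 0], [1, 0, 0, 0, 0], [1, 0, 0, 0, 0], [1, 0, 0, 0, 0], [1, 0, 0, 0, 0], [1, 0, 0, 0, 0], [1, 0, 0, 0, 0]],
  ],
)

```text
t: 16.4
ee_pos: [0.5361, 0.3276, 0.223]
eef_rot: [-0.0, 0.044, 0.999, -0.0]
force: [-0.3, 0.6, -0.3]
width: 0.0004
grasp_force: 0.0
```

carry_out(
  motion=[
    [[1, 0, 0, 0, 0], [1, 0, 0, 0, 0], [1, 0, 0, 0, 0], [1, 0, 0, 0, 0], [1, 0, 0, 0, 0], [1, 0, 0, 0, 0], [1, 0, 0, 0, 0], [1, 0, 0, 0, 0], [1, 0, 0, 0, 0], [1, 0, 0, 0, 0], [1, 0, 0, 0, 0], [1, 0, 0, 0, 0]],
  ],
)

```text
t: 17.6
ee_pos: [0.5361, 0.3276, 0.223]
eef_rot: [-0.0, 0.044, 0.999, -0.0]
force: [-0.4, -1.0, 0.2]
width: 0.0006
grasp_force: 0.0
```

Run:
```python
from h import *
tcp()
for n in ("top","scene","top","scene"): print(robot.observe()["t"],n,where(n))
```

```text
t 17.6 X -0.0007 Y 0.3534 z 0.2230 yawerr deg -0.04 w 0.0006 F [-0.39 -0.96  0.16]
17.6 top (np.float64(0.23278371836609216), np.float32(0.8310525))
17.65 scene (np.float64(0.23051166455610475), np.float32(0.8369567))
17.7 top (np.float64(0.23277296423660734), np.float32(0.8311162))
17.75 scene (np.float64(0.230510882483259), np.float32(0.8367217))
```

The carriage has stood still for over 5 s, 6–8 mm from the mark, so I'm handing it in.

```bash
python3 -c "
from cell import robot
print(robot.close_job())"
```

```text
the job is handed in; nothing more can be done
None
```

I handed the job in with the carriage at rest about 6–8 mm past the index pointer by camera measurement; it had stood still and untouched for about 5 s with the hand clear, and the hand-in returned no verdict.

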